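# Tip the sorted brass nuts into their bin

## Robot

A 6-joint arm with a two-finger parallel gripper is mounted at the origin on the work surface. World frame = base frame: x ahead of the robot, y to its left, z up, the work surface at z = 0. Lengths are in m, angles in rad, forces in N, time in s.
With the tool pointing down it reaches from about 0.325 to 0.9 m from the base axis. Payload 6.1 kg.
Tool frame: the origin (TCP) lies at the very end of the fingers, on their centre line; the grasp point (between the pads) lies ctrl.hold_point_z behind it (ctrl.hold_point_z is the distance from the TCP to the grasp point, in m); z points along the fingers, y is the direction in which the jaws open and shut (so a half turn about z gives the same grasp; the last joint's range is limited). The gripper opens to 85 mm and grips with 20 to 120 N. Pads are 22 mm wide; open, the fingers measure 114 mm over their backs; the gripper's body (76 mm by 85 mm) begins 54 mm behind the grasp point. The pads swing forward as they close: fully open they stand 13 mm farther back than shut.
Start: joints at [1.003, 0.22, 1.526, -0, 1.395, -0.126], TCP at [0.267, 0.565, 0.231] pointing down, gripper open.
Joint ranges: [-2.98, 2.98], [-0.91, 2.08], [0.09, 2.57], [-1.24, 4.39], [0.2, 2.65], [-2.68, 2.68]. Speed limits (rad/s): [2.57, 2.57, 3.01, 3.14, 3.14, 3.14].

## Interface

Orientations are given as a unit quaternion [x, y, z, w].
In Python, from station import ctrl gives the robot as it stands. Calls block until the motion is done:
- ctrl.reach(position, orientation): joint-space move of the TCP to a pose.
- ctrl.move_straight(position, vel=0.15, attitude=None, max_force=None): straight line of the TCP; attitude=None keeps the orientation; vel is the mean speed in m/s. With max_force (N) it stops when the force on the tool has changed by that much, and returns True; else False.
- ctrl.move_joints(angles): joint-space move.
- ctrl.set_gripper(opening, squeeze=None): finger opening in m; squeeze is the grip in N (None keeps the last); returns when the fingers have stopped.
- ctrl.hold(seconds).
- ctrl.inverse_kinematics(position, orientation): joint angles nearest the present ones, or None.
- ctrl.snapshot(name): name is "scene" or "top" or "wrist"; returns a dict with "color" (420x560x3 uint8, red, green, blue), "fovy" (degrees; the focal length in pixels is half the picture's height over the tangent of half this angle, whatever the lens; pixels are square), "cx", "cy" (the principal point, pixels), "world_to_cam" (4x4, takes a point from world to camera coordinates). Camera axes: x right, y up, looking along -z (the intrinsics and any distortion apply to the point x, -y, -z); pixel columns grow to the right and rows downward; lengths in m; the calibration is good to about 2 mm. A picture is of the moment at which its call begins. There is no depth.
A pose or a line that the arm cannot do raises ctrl.IKError and nothing moves.
- ctrl.job_done(): hands the job in, once; it reports no verdict.
Readings, each from a call of its own:
- ctrl.get_t(): time.
- ctrl.get_q(): joint angles.
- ctrl.get_qvel(): joint speeds.
- ctrl.get_tau(): joint torques, N m.
- ctrl.get_tcp_pos(): TCP position.
- ctrl.get_tool_rot(): TCP orientation.
- ctrl.get_ft_force(): force on the tool from outside, world axes, zero at the start.
- ctrl.get_ft_torque(): the same for the moment, N m.
- ctrl.get_finger_gap(): finger opening in m.
Only numpy, scipy, OpenCV 4.12 (cv2) and the standard library are available. Lean on these libraries where they do the work, as an engineer would, in place of code of your own. Each camera call takes 0.05 s, during which the arm holds its last target.

## Task

The three brass nuts in the tipping pan belong in whichever clear bin already holds a brass nut. Bring that bin from its black rubber mat to stand under the pan's lip, push the red tab down so that the pan tips and all three nuts slide into the bin, let the pan come back level, and set the bin back standing on its own black rubber mat with all its nuts in it. Leave the other bin, its black nut and the things around the bench where they are.

Things in the scene. Friction and masses are not known exactly. Their poses are not given: they have to be found in the camera images.
- bin_left_center (a point): clear open-topped bin on the left (y > 0) black rubber mat, loose, about 0.3 kg, 140 long (x) x 130 wide (y) x 60 high, walls and floor 4 thick. This point is its centre, 30 above the bench; its own +x points away from its handle, z up. It slides on the bench or can be lifted by the handle. It is the matching bin only if the brass sample nut lies in it; otherwise leave it alone
- bin_right_center (a point): clear open-topped bin on the right (y < 0) black rubber mat, loose, about 0.3 kg, 140 long (x) x 130 wide (y) x 60 high, walls and floor 4 thick. This point is its centre, 30 above the bench; its own +x points away from its handle, z up. It slides on the bench or can be lifted by the handle. It is the matching bin only if the brass sample nut lies in it; otherwise leave it alone
- bin_left_handle (a point): centre of the grip part of the upright blue handle block on the near (own -x) wall of the left bin, 76 from the bin's centre, 75 above the bench. The block is 12 thick (x), 40 wide (y), and rises from 28 to 90 above the bench, 30 higher than the rim; pinch it across its thickness from above, one finger inside the bin
- bin_right_handle (a point): centre of the grip part of the upright blue handle block on the near (own -x) wall of the right bin, 76 from the bin's centre, 75 above the bench. The block is 12 thick (x), 40 wide (y), and rises from 28 to 90 above the bench, 30 higher than the rim; pinch it across its thickness from above, one finger inside the bin
- mat_left_center (a point): centre of the left black rubber mat, 190 (its x) x 180 (its y), 1 thick, flush in the bench, nothing to trip on; the left bin's place
- mat_right_center (a point): centre of the right black rubber mat, same as the left one; the right bin's place
- drop (a point): point on the bench below the place where the nuts fall; fixed to the stand, 120 in front (-x) of the pan's pivot; its +x points to the stand. A bin centred here with its own x along this x (handle away from the stand) is well placed. The stand's foot begins 90 away in +x; the pan's level lip and tab are 150 above the bench, starting 10 away in +x
- pan (a joint): tip angle of the aluminium pan: 0 level, 0.8 rad fully tipped, open lip down. A spring brings it level when let go. Floor 150 above the bench, from 90 in front of the pivot (lip, open end) to 80 behind, 78 wide inside, walls 22 high on the other three sides. Held near 0.8 rad for a second or two, all nuts slide off; the lip is then about 85 above the bench
- tab (a point): press point on the flat top of the red tab on the pan's +y side near its lip; moves with the pan. Tab 64 wide, 6 thick, reaching 60 to the lip side (-x) and 20 to the pivot side (+x) of this point; 150 above the bench when level. Pivot line (along y) 50 in +x of here, same height. Closed fingers pushing straight down here by about 50 tip the pan fully, sliding along the tab; 5 to 12 N
- brass_1_center (a point): loose brass hexagon nut, 28 across flats (32 across corners), 16 high, about 45 g, lying flat in the pan. This point is its centre
- brass_2_center (a point): loose brass hexagon nut, 28 across flats (32 across corners), 16 high, about 45 g, lying flat in the pan. This point is its centre
- brass_3_center (a point): loose brass hexagon nut, 28 across flats (32 across corners), 16 high, about 45 g, lying flat in the pan. This point is its centre
- brass_sample_center (a point): loose brass hexagon nut, 28 across flats (32 across corners), 16 high, about 45 g, lying flat in one of the two bins at the start; it marks the matching bin. This point is its centre
- black_sample_center (a point): loose black hexagon nut, same size, lying flat in the other bin; this point is its centre
- pliers: black pliers, 170 x 60 x 16, lying at the left edge; bystander
- trowel: aluminium trowel with wooden handle, 300 x 70 x 30, lying at the right edge; bystander
- cactus_pot: small green pot with a cactus, 85 across, 140 high, far left; bystander; origin at its underside
- socket: chrome socket, 28 across, 38 high, at the back; bystander
- vial: cork-topped glass vial, 25 across, 72 high, at the back; bystander

How it is judged:
By the outcome, as a careful person would: the job done as asked, in the order asked, and still so for the second after the job is handed in, with the robot touching nothing.
It also fails if it takes over 67 s, if anything falls off the work surface, if the arm or the gripper's body presses on something with over 40 N, if the wrist force passes 120 N, or if a joint passes its speed limit or range.

## Working session

There is one attempt and no reset: what is moved stays moved. The work goes in short steps, each a Python script; the robot and the scene stay as the last script left them, time stands still between calls to the robot, and variables do not carry over. Pictures are saved under pics/ and viewed, and the job is handed in when it is done.

```bash
ls -la; mkdir -p pics; python3 - <<'E'
from station import ctrl
import cv2,numpy as np
for n in ["scene","top","wrist"]:
    s=ctrl.snapshot(n)
    cv2.imwrite(f"pics/{n}0.png",s["color"][:,:,::-1])
    print(n,{k:v for k,v in s.items() if k!="color"})
print(ctrl.get_t(),ctrl.hold_point_z,ctrl.get_tool_rot(),ctrl.get_finger_gap())
E
```

```text
total 12
drwxr-xr-x  3 agent agent 4096 Dec  7 01:21 .
drwxr-xr-x 23 root  root  4096 Dec  7 01:21 ..
drwxr-xr-x  2 agent agent 4096 Dec  7 01:21 pics
scene {'fovy': 57.312907284163465, 'cx': 279.4734508029692, 'cy': 208.98619188711461, 'world_to_cam': array([[-0.78194168,  0.62317268,  0.01493366,  0.47438592],
       [-0.44163842, -0.57074591,  0.69224606,  0.19216236],
       [ 0.43991216,  0.53470077,  0.72150702, -1.50959234],
       [ 0.        ,  0.        ,  0.        ,  1.        ]])}
top {'fovy': 48.00536187316603, 'cx': 273.11211442080304, 'cy': 219.6316215155816, 'world_to_cam': array([[-1.02519653e-02, -9.99945735e-01, -1.85050525e-03,
         2.11574998e-02],
       [ 9.97573104e-01, -1.03550588e-02,  6.88525584e-02,
        -6.07824631e-01],
       [-6.88679842e-02, -1.14014022e-03,  9.97625130e-01,
        -1.78662686e+00],
       [ 0.00000000e+00,  0.00000000e+00,  0.00000000e+00,
         1.00000000e+00]])}
wrist {'fovy': 61.66873859094441, 'cx': 277.47951270766794, 'cy': 206.0380094411444, 'world_to_cam': array([[ 0.42725871,  0.90412793, -0.00164008, -0.6242164 ],
       [-0.87164731,  0.41142631, -0.266382  ,  0.03409463],
       [-0.24016863,  0.1152436 ,  0.96386614, -0.37868848],
       [ 0.        ,  0.        ,  0.        ,  1.        ]])}
0.15 0.0187 [ 2.19109302e-01  9.75700007e-01 -7.36490500e-04 -2.62023220e-04] 0.08561742874035427
```

View pics/scene0.png

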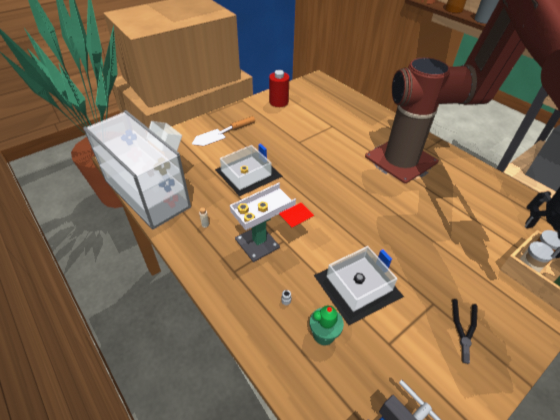

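View pics/top0.png

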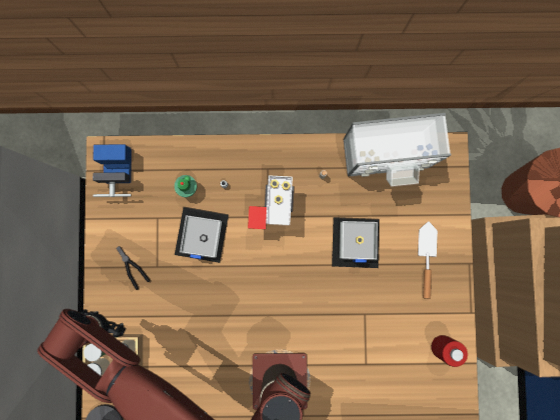

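View pics/wrist0.png

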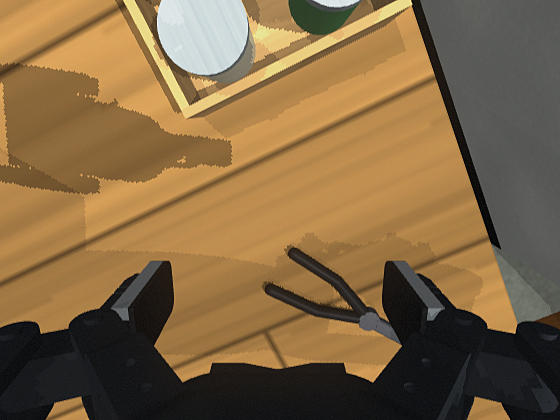

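The brass sample is in the right bin: top view (360,240), scene view (245,168). The black nut is in the left bin. The tab is at top (257,218), the pan at (279,200). Next I'll take rough positions from the top view.

```bash
cat > h.py <<'E'
import numpy as np, cv2
from station import ctrl
def snap(n,save=None):
    s=ctrl.snapshot(n)
    if save: cv2.imwrite(f"pics/{save}.png",s["color"][:,:,::-1])
    return s
def f_of(s): return 210/np.tan(np.radians(s["fovy"])/2)
def ray(s,u,v):
    f=f_of(s);R=s["world_to_cam"][:3,:3];t=s["world_to_cam"][:3,3]
    d=np.array([(u-s["cx"])/f,-(v-s["cy"])/f,-1.]);return -R.T@t,R.T@d
def onz(s,u,v,z):
    o,d=ray(s,u,v);return o+d*(z-o[2])/d[2]
def proj(s,p):
    c=s["world_to_cam"]@np.r_[p,1];f=f_of(s)
    return np.array([s["cx"]+f*c[0]/-c[2],s["cy"]-f*c[1]/-c[2]])
def masks(s):
    h=cv2.cvtColor(s["color"],cv2.COLOR_RGB2HSV)
    r=cv2.inRange(h,(0,200,120),(6,255,255))|cv2.inRange(h,(174,200,120),(180,255,255))
    b=cv2.inRange(h,(105,150,60),(130,255,255))
    k=cv2.inRange(h,(0,0,0),(180,255,45))
    y=cv2.inRange(h,(20,120,60),(35,255,255))
    return dict(red=r,blue=b,black=k,yel=y)
def blobs(m,amin=20):
    c,_=cv2.findContours(m,cv2.RETR_EXTERNAL,cv2.CHAIN_APPROX_NONE)
    return [x for x in sorted(c,key=cv2.contourArea,reverse=True) if cv2.contourArea(x)>=amin]
E
python3 - <<'E'
from h import *
s=snap("top")
M=masks(s)
for n,z in [("red",.15),("blue",.09),("black",0),("yel",.16)]:
    for c in blobs(M[n],8)[:12]:
        r=cv2.minAreaRect(c); (u,v)=r[0]
        print(n,cv2.contourArea(c),np.round(r[0],1),np.round(r[1],1),round(r[2],1),np.round(onz(s,u,v,z),3))
E
```

```text
blue 1324.0 [542.5 397. ] [33. 44.] 0.0 [-0.045 -0.945  0.09 ]
blue 719.0 [111.5 159. ] [28. 35.] 90.0 [0.836 0.614 0.09 ]
blue 24.0 [359.5 261. ] [ 2. 13.] 90.0 [ 0.448 -0.3    0.09 ]
blue 18.5 [195.  256.2] [10.3  2.7] 8.1 [0.472 0.303 0.09 ]
black 1700.5 [ 83.3 276.8] [192.9  58. ] 73.1 [0.397 0.747 0.   ]
black 529.5 [ 80.5 362.3] [50.2 25.1] 37.2 [0.073 0.753 0.   ]
black 464.0 [201.2 234.6] [45.  47.7] 10.6 [0.554 0.294 0.   ]
black 450.0 [355.2 242.6] [44.9 48.2] 1.6 [ 0.517 -0.301  0.   ]
black 435.0 [172.5 392. ] [95.5  8.3] 38.2 [-0.04   0.402  0.   ]
black 326.5 [522.2 393. ] [52.3  7.9] 87.0 [-0.057 -0.919  0.   ]
black 272.5 [293.5 378. ] [42.3 12.8] 32.0 [ 0.007 -0.056  0.   ]
black 133.5 [ 78.5 402.5] [33.  5.] 90.0 [-0.076  0.757  0.   ]
black 104.5 [134.9 272.4] [28.8 16.1] 56.3 [0.411 0.549 0.   ]
black 42.5 [122. 178.] [ 8. 16.] 90.0 [0.778 0.603 0.   ]
```

```bash
python3 - <<'E'
from h import *
from scipy.spatial.transform import Rotation as R
s=snap("wrist")
o,_=ray(s,0,0); T=R.from_quat(ctrl.get_tool_rot()); p=ctrl.get_tcp_pos()
print("cam in tool",T.inv().apply(o-p), "view dir in tool",T.inv().apply(-s["world_to_cam"][2,:3]))
def q(yaw): # tool down, tool y along yaw
    y=np.array([np.cos(yaw),np.sin(yaw),0]);z=np.array([0,0,-1.]);x=np.cross(y,z)
    return R.from_matrix(np.c_[x,y,z]).as_quat()
for yaw in (0,np.pi/2,np.pi,-np.pi/2):
  for P in [(.44,-.3,.07),(.46,0,.07),(.6,.08,.15),(.45,-.25,.40),(.5,0,.42)]:
    j=ctrl.inverse_kinematics(np.array(P),q(yaw)); print(round(yaw,2),P,None if j is None else np.round(j,2))
S=snap("top"); c=S["color"]; print(c[218,257],c[240,360],c[240,345])
E
```

```text
cam in tool [ 6.81930969e-02  6.13568000e-05 -1.42586297e-01] view dir in tool [-2.66545067e-01 -5.18450625e-05  9.63822455e-01]
0 (0.44, -0.3, 0.07) [-0.75  0.18  1.9  -0.    1.06 -0.75]
0 (0.46, 0, 0.07) [-0.17  0.01  2.08 -0.    1.05 -0.17]
0 (0.6, 0.08, 0.15) [ 0.    0.24  1.66 -0.    1.24  0.  ]
0 (0.45, -0.25, 0.4) [-0.66 -0.1   1.55 -0.    1.69 -0.66]
0 (0.5, 0, 0.42) [-0.16 -0.13  1.55 -0.    1.73 -0.16]
1.57 (0.44, -0.3, 0.07) [-0.75  0.18  1.9  -0.    1.06 -2.32]
1.57 (0.46, 0, 0.07) [-0.17  0.01  2.08 -0.    1.05 -1.74]
1.57 (0.6, 0.08, 0.15) [ 0.    0.24  1.66 -0.    1.24 -1.57]
1.57 (0.45, -0.25, 0.4) [-0.66 -0.1   1.55 -0.    1.69 -2.23]
1.57 (0.5, 0, 0.42) [-0.16 -0.13  1.55 -0.    1.73 -1.73]
3.14 (0.44, -0.3, 0.07) [-0.75  0.18  1.9  -0.    1.06  2.4 ]
3.14 (0.46, 0, 0.07) None
3.14 (0.6, 0.08, 0.15) None
3.14 (0.45, -0.25, 0.4) [-0.66 -0.1   1.55 -0.    1.69  2.48]
3.14 (0.5, 0, 0.42) None
-1.57 (0.44, -0.3, 0.07) [-0.75  0.18  1.9  -0.    1.06  0.82]
-1.57 (0.46, 0, 0.07) [-0.17  0.01  2.08 -0.    1.05  1.4 ]
-1.57 (0.6, 0.08, 0.15) [ 0.    0.24  1.66 -0.    1.24  1.57]
-1.57 (0.45, -0.25, 0.4) [-0.66 -0.1   1.55 -0.    1.69  0.91]
-1.57 (0.5, 0, 0.42) [-0.16 -0.13  1.55 -0.    1.73  1.41]
[230  74  69] [96 96 98] [182 184 183]
```

```bash
cat >> h.py <<'E'
from scipy.spatial.transform import Rotation as R
def q(yaw):
    y=np.array([np.cos(yaw),np.sin(yaw),0]);z=np.array([0,0,-1.]);x=np.cross(y,z)
    return R.from_matrix(np.c_[x,y,z]).as_quat()
E
python3 - <<'E'
from h import *
import pickle
ctrl.reach(np.array([.5,0.03,.42]),q(0))
a=snap("wrist","w1"); t=ctrl.get_t()
ctrl.reach(np.array([.5,-0.17,.42]),q(0))
b=snap("wrist","w2")
pickle.dump((a,b),open("ab.pkl","wb")); print(t,ctrl.get_t())
E
```

```text
2.5417 3.4083
```

View pics/w1.png

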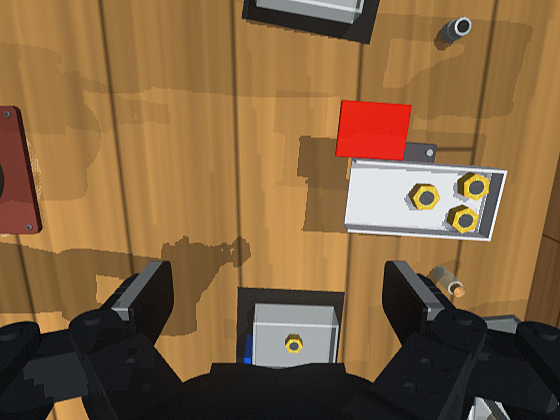

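View pics/w2.png

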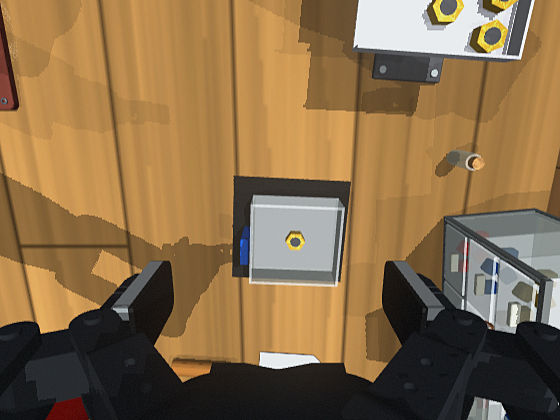

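```bash
python3 - <<'E'
from h import *
import pickle
a,b=pickle.load(open("ab.pkl","rb"))
def show(s,name):
    h=cv2.cvtColor(s["color"],cv2.COLOR_RGB2HSV)
    return h
ha=show(a,"a")
m=(cv2.inRange(ha,(0,190,100),(6,255,255))|cv2.inRange(ha,(174,190,100),(180,255,255)))
c=[x for x in blobs(m,500) if x[:,0,0].mean()>200][0]
ap=cv2.boxPoints(cv2.minAreaRect(c)); print("red px",ap.round(1).tolist())
print("tab corners",[onz(a,*p,.15)[:2].round(4).tolist() for p in ap], "area",cv2.contourArea(c))
hull=cv2.approxPolyDP(cv2.convexHull(c),4,True)[:,0]
P=np.array([onz(a,*p,.15)[:2] for p in hull]); print("poly",hull.tolist(),P.round(4).tolist(), np.linalg.norm(np.roll(P,-1,0)-P,axis=1))
for s,n in((a,"a"),(b,"b")):
    h=cv2.cvtColor(s["color"],cv2.COLOR_RGB2HSV)
    m=cv2.inRange(h,(105,130,40),(130,255,255))
    for c in blobs(m,20):
        print(n,"blue",cv2.boundingRect(c),cv2.contourArea(c), cv2.approxPolyDP(c,2,True)[:,0].tolist())
    m=cv2.inRange(h,(20,120,60),(35,255,255))
    for c in blobs(m,20)[:6]: print(n,"yel",cv2.boundingRect(c),np.mean(c[:,0],0).round(1))
h=cv2.cvtColor(b["color"],cv2.COLOR_RGB2HSV)
for p in [(240,190),(300,187),(238,270),(245,246),(247,240),(349,230),(295,230)]: print(p,h[p[1],p[0]],b["color"][p[1],p[0]])
cv2.imwrite("pics/w2zoom.png",cv2.resize(b["color"][165:295,220:365,::-1],None,fx=4.5,fy=4.5,interpolation=cv2.INTER_NEAREST))
cv2.imwrite("pics/w1zoom.png",cv2.resize(a["color"][90:250,325:515,::-1],None,fx=3.7,fy=3.7,interpolation=cv2.INTER_NEAREST))
E
```

```text
red px [[335.3999938964844, 155.89999389648438], [338.8999938964844, 99.5999984741211], [411.1000061035156, 104.0999984741211], [407.6000061035156, 160.39999389648438]]
tab corners [[0.5669, 0.0456], [0.5679, 0.1086], [0.6494, 0.1039], [0.6518, 0.0405]] area 3744.5
poly [[342, 100], [410, 105], [402, 159], [337, 156]] [[0.5714, 0.1082], [0.6483, 0.103], [0.6451, 0.0421], [0.5688, 0.0455]] [0.07702513 0.0609383  0.07642883 0.06280605]
a blue (244, 334, 9, 30) 167.5 [[249, 334], [244, 354], [245, 363], [251, 363], [252, 335]]
a yel (457, 172, 32, 28) [473.1 185.8]
a yel (447, 205, 32, 28) [462.4 218.3]
a yel (409, 184, 31, 26) [423.6 195.6]
a yel (285, 335, 18, 18) [293.3 343.3]
b blue (240, 226, 10, 39) 261.0 [[246, 226], [240, 239], [240, 264], [247, 264], [249, 227]]
b yel (470, 20, 38, 33) [488.4  36.6]
b yel (427, 0, 37, 24) [444.9  11.2]
b yel (483, 0, 35, 13) [498.4   4. ]
b yel (286, 231, 19, 19) [294.5 240.3]
(240, 190) [20 53 58] [58 54 46]
(300, 187) [21 44 58] [58 55 48]
(238, 270) [17 43 53] [53 49 44]
(245, 246) [111 187 149] [ 40  72 149]
(247, 240) [112 180 125] [ 37  61 125]
(349, 230) [ 16 141 128] [128  96  57]
(295, 230) [ 50   5 170] [168 170 167]
```

View pics/w2zoom.png

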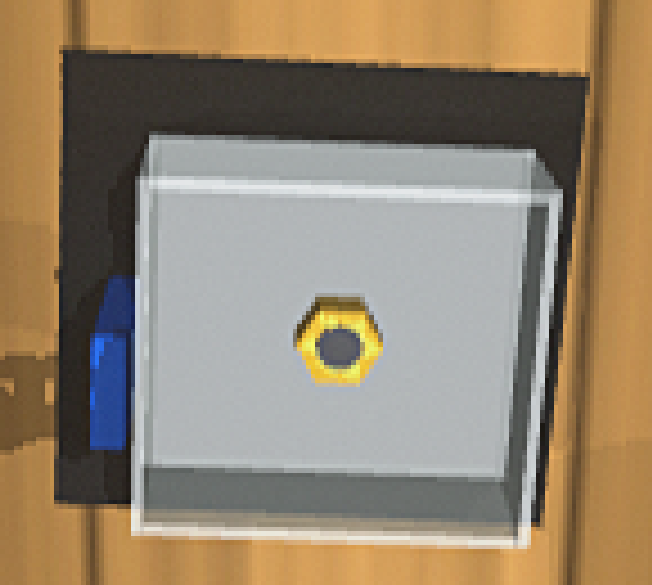

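View pics/w1zoom.png

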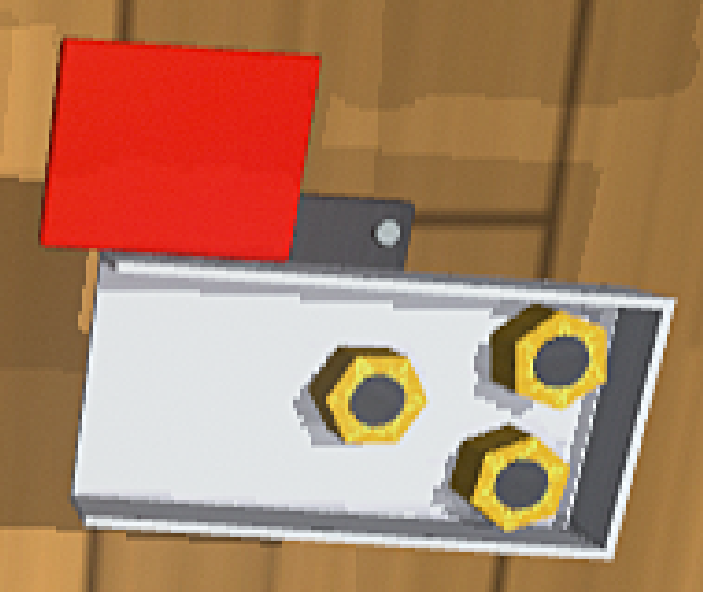

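The zooms show the mat, the bin rim and the handle top clearly. They also show the tab and the pan rim, with three nuts in the pan. I'll cast these corners onto their planes.

```bash
python3 - <<'E'
from h import *
import pickle
a,b=pickle.load(open("ab.pkl","rb"))
def quad(s,pts,z0,u0,v0,k,name):
    P=np.array([onz(s,u0+x/k-.5,v0+y/k-.5,z0)[:2] for x,y in pts])
    e=np.roll(P,-1,0)-P
    ang=[np.degrees(np.arctan2(*(v[::-1]))) for v in e]
    print(name,P.round(4).tolist(),"c",P.mean(0).round(4),"edges",np.linalg.norm(e,axis=1).round(4),"ang",np.round(ang,1))
k=4.5
quad(b,[(63,50),(588,78),(540,525),(55,502)],0,220,165,k,"mat")
quad(b,[(135,180),(562,192),(527,548),(132,532)],.06,220,165,k,"rim")
quad(b,[(93,335),(128,335),(127,450),(90,450)],.09,220,165,k,"handle")
quad(b,[(150,133),(533,151),(0,0),(0,0)],.0,220,165,k,"binfoot(+y)")
k=3.7
quad(a,[(63,38),(321,56),(290,262),(40,245)],.15,325,90,k,"tab")
quad(a,[(118,262),(677,299),(612,558),(85,522)],.172,325,90,k,"panrim")
print("nut",onz(b,294.5,240.3,.02)[:2])
S=snap("top"); print("top tab",onz(S,257.3,217.5,.15)[:2])
E
```

```text
mat [[0.4283, -0.2054], [0.618, -0.2155], [0.6091, -0.3938], [0.4194, -0.3841]] c [ 0.5187 -0.2997] edges [0.1899 0.1785 0.19   0.1789] ang [ -3.1 -92.9 177.1  87.1]
rim [[0.4582, -0.2376], [0.5989, -0.2416], [0.5933, -0.3715], [0.4545, -0.3654]] c [ 0.5262 -0.304 ] edges [0.1408 0.1301 0.1389 0.1279] ang [ -1.6 -92.5 177.5  88.4]
handle [[0.4463, -0.2805], [0.4574, -0.2805], [0.4562, -0.3203], [0.4442, -0.3203]] c [ 0.451  -0.3004] edges [0.0111 0.0398 0.012  0.0398] ang [   0.   -91.7 -180.    87. ]
binfoot(+y) [[0.4591, -0.2361], [0.5993, -0.2427], [0.4064, -0.1873], [0.4064, -0.1873]] c [ 0.4678 -0.2133] edges [0.1404 0.2007 0.     0.0718] ang [ -2.7 164.    0.  -42.8]
tab [[0.5709, 0.1085], [0.6497, 0.1034], [0.6463, 0.0406], [0.5668, 0.0458]] c [0.6084 0.0746] edges [0.0789 0.0629 0.0797 0.0628] ang [ -3.7 -93.1 176.2  86.2]
panrim [[0.5868, 0.0436], [0.7565, 0.0327], [0.7505, -0.0508], [0.5814, -0.039]] c [ 0.6688 -0.0034] edges [0.1701 0.0838 0.1694 0.0828] ang [ -3.7 -94.2 176.   86.3]
nut [ 0.52766379 -0.30937193]
top tab [0.60729365 0.07094765]
```

The measurements agree with the given sizes:
- **Mat:** edges 190 x 179, yaw about -3.0°.
- **Bin rim:** 140 x 129, yaw about -2.3°.
- **Handle:** at (0.4505, -0.3008).
- **Tab:** 79 x 63.
- **Pan:** yaw -3.8°, which puts the drop at (0.554, 0.004).

Now the grasp.

```bash
python3 - <<'E'
from h import *
hx,hy=.4505,-.3008
ctrl.reach(np.array([hx,hy,.18]),q(-.042))
hit=ctrl.move_straight(np.array([hx,hy,.063]),vel=.12,max_force=10); print(hit,ctrl.get_tcp_pos())
ctrl.set_gripper(0.0,60); print("gap",ctrl.get_finger_gap(),ctrl.get_ft_force())
ctrl.move_straight(np.array([hx,hy,.078]),vel=.06)
ctrl.hold(.2)
print(ctrl.get_ft_force(),ctrl.get_ft_torque(),ctrl.get_finger_gap(),ctrl.get_t())
snap("scene","s2"); snap("wrist","w3")
E
```

```text
False [ 0.45110432 -0.30130717  0.06389481]
gap 0.010985120598700564 [ 1.17579347 -0.60863758  1.38777474]
[ 0.48144192  0.22863761 -2.84791568] [0.03878643 0.29461239 0.02116431] 0.01104130196203705 6.925
```

View pics/s2.png

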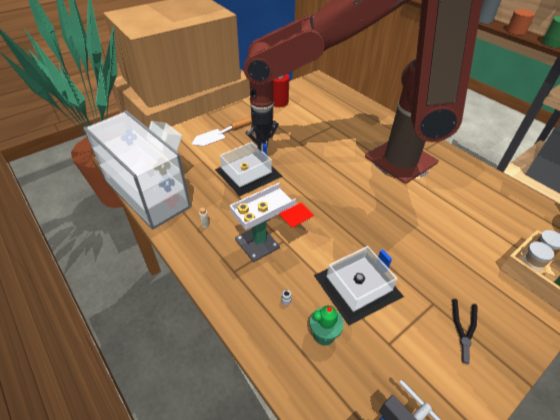

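View pics/w3.png

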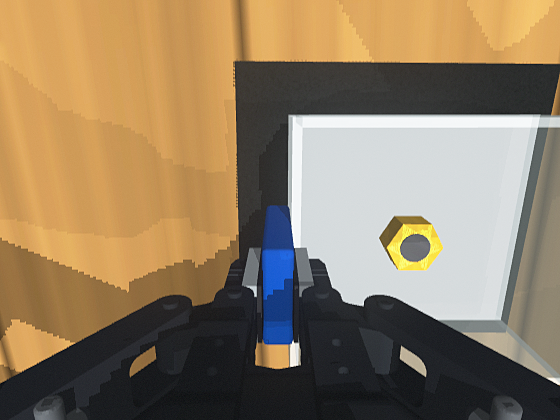

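The handle is held between the pads (wrist view around (278,285)), and the force reading suggests the bin is off the bench. Next I carry it to the drop.

```bash
python3 - <<'E'
from h import *
ctrl.move_straight(np.array([.445,-.15,.082]),vel=.15,attitude=q(-.06))
ctrl.move_straight(np.array([.4783,.0092,.080]),vel=.15,attitude=q(-.066))
hit=ctrl.move_straight(np.array([.4783,.0092,.0625]),vel=.04,max_force=4)
print(hit,ctrl.get_tcp_pos(),ctrl.get_ft_force(),ctrl.get_ft_torque(),ctrl.get_t())
snap("scene","s3"); snap("wrist","w4")
E
```

```text
True [0.47804195 0.00882656 0.0632904 ] [0.52416681 0.13800343 4.26662435] [0.04706245 0.05242818 0.0310943 ] 9.85
```

View pics/s3.png

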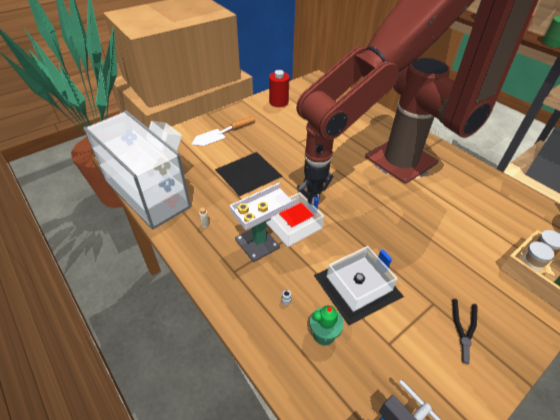

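View pics/w4.png

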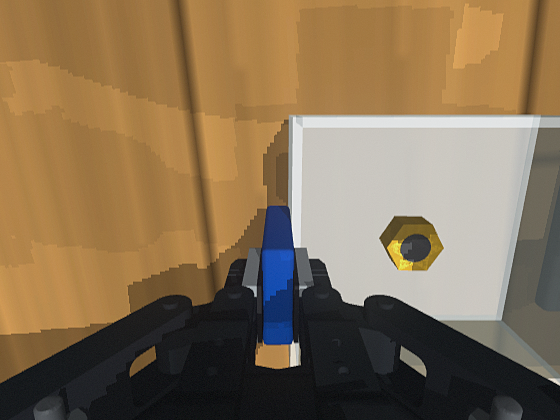

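The bin stands under the lip with the sample nut still in it. Next I release it, raise the arm and press the tab.

```bash
python3 - <<'E'
from h import *
ctrl.set_gripper(.06); 
ctrl.move_straight(np.array([.4783,.0092,.20]),vel=.2)
ctrl.reach(np.array([.53,.083,.28]),q(-.066))
w=snap("wrist","w5")
ctrl.set_gripper(0.0)
ctrl.reach(np.array([.629,.083,.185]),q(-.066))
f0=ctrl.get_ft_force()
print(f0,ctrl.get_t())
S=snap("scene","s4")
E
```

```text
[-0.10114796  0.85114345  0.85590805] 13.125
```

View pics/w5.png

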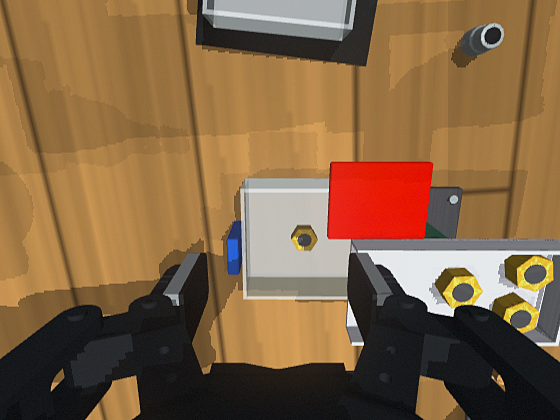

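View pics/s4.png

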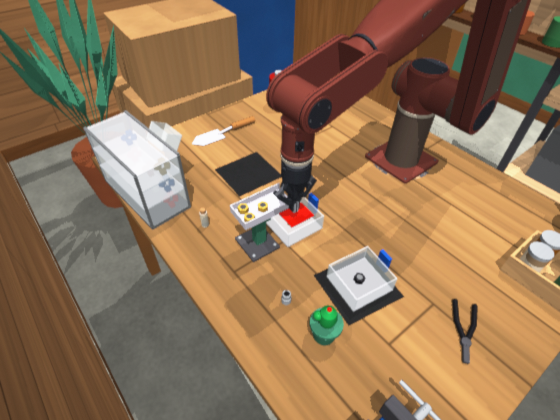

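```bash
python3 - <<'E'
from h import *
import cv2
# camera pose for w5: rebuild from a present shot (same tool attitude), shifted by the TCP difference
s=snap("wrist"); p=ctrl.get_tcp_pos(); d=np.array([.53,.083,.28])-p
s["world_to_cam"][:3,3]-=s["world_to_cam"][:3,:3]@d
for n,u,v,z in [("rim near+y",242,187,.06),("rim near-y",244,298,.06),("handle top",234,256,.09),("tab c",381,200,.15),("tab lip+y",329,162,.15),("tab lip-y",327,238,.15)]:
    print(n,onz(s,u,v,z)[:2].round(4))
E
```

```text
rim near+y [0.4914 0.074 ]
rim near-y [ 0.4816 -0.0562]
handle top [0.4801 0.0093]
tab c [0.6116 0.0752]
tab lip+y [0.571  0.1084]
tab lip-y [0.5677 0.0458]
```

The bin sits within about 3 mm of the drop pose, so I press now.

```bash
python3 - <<'E'
from h import *
x,y=.629,.083
log=[]
z=.155; ctrl.move_straight(np.array([x,y,z]),vel=.1)
for z in (.135,.120,.110,.105,.100,.097):
    hit=ctrl.move_straight(np.array([x,y,z]),vel=.05,max_force=18)
    log.append((z,hit,ctrl.get_tcp_pos()[2].round(4),ctrl.get_ft_force().round(1).tolist()))
    if hit: break
for l in log: print(l)
print(ctrl.get_t())
ctrl.hold(1.0); print(ctrl.get_ft_force())
snap("scene","s5"); snap("top","t5"); snap("wrist","w6")
E
```

```text
(0.135, False, np.float64(0.1374), [0.9, -0.4, 8.3])
(0.12, False, np.float64(0.1225), [0.4, 0.6, 8.0])
(0.11, False, np.float64(0.1116), [-1.5, -0.1, 7.7])
(0.105, False, np.float64(0.1067), [-1.8, -0.3, 7.8])
(0.1, False, np.float64(0.105), [-7.3, 0.0, 21.8])
(0.097, False, np.float64(0.1046), [-13.8, -1.6, 34.8])
15.775
[-13.51309282   0.22755562  34.68034546]
```

View pics/s5.png

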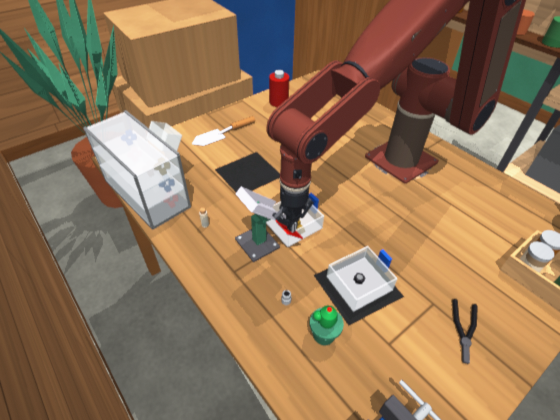

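View pics/w6.png

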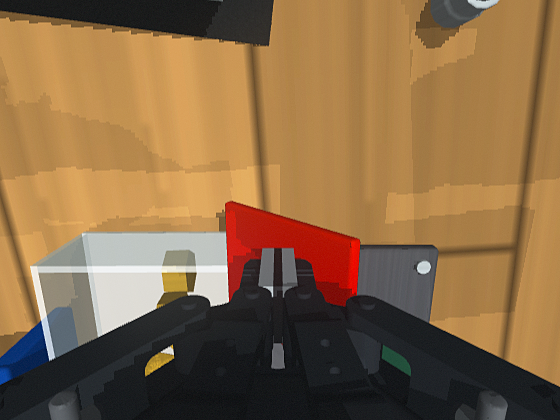

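The pan is fully tipped and against its stop. Nuts are showing in the bin in the wrist view around (178,290). I'll ease the press, hold briefly, then let the pan rise slowly.

```bash
python3 - <<'E'
from h import *
x,y=.629,.083
ctrl.move_straight(np.array([x,y,.1025]),vel=.03); ctrl.hold(.8); print(ctrl.get_ft_force())
ctrl.move_straight(np.array([x,y,.165]),vel=.05)
ctrl.move_straight(np.array([x-.02,y,.26]),vel=.2)
ctrl.reach(np.array([.50,.10,.32]),q(-.066)); ctrl.hold(.2)
print(ctrl.get_ft_force(),ctrl.get_t())
s=snap("wrist","w7"); snap("scene","s6")
import pickle; pickle.dump(s,open("w7.pkl","wb"))
E
```

```text
[-2.8071207  -0.9369453  11.22390482]
[ 0.28765592 -0.34404078 -0.12819904] 20.8583
```

View pics/w7.png

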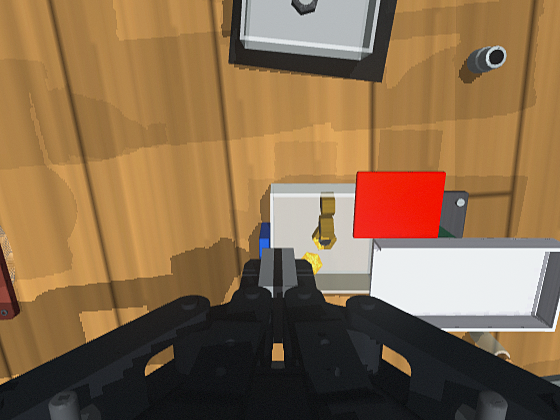

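View pics/s6.png

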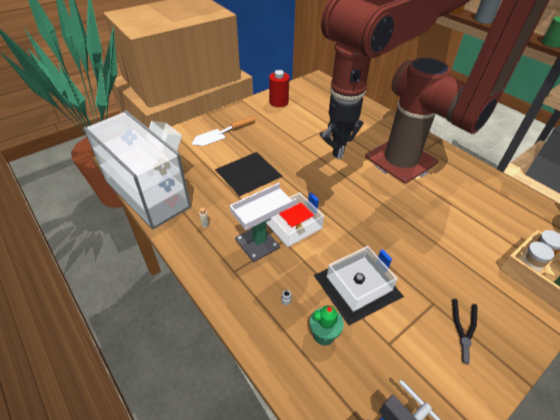

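The pan is level and empty. I'll take one clear look at the bin with the gripper out of the way, both to count nuts and to locate the handle again.

```bash
python3 - <<'E'
from h import *
import pickle
ctrl.reach(np.array([.44,.06,.30]),q(-.066)); ctrl.set_gripper(.085)
s=snap("wrist","w8"); pickle.dump(s,open("w8.pkl","wb")); print(ctrl.get_t())
cv2.imwrite("pics/w8z.png",cv2.resize(s["color"][150:350,260:460,::-1],None,fx=3,fy=3,interpolation=cv2.INTER_NEAREST))
E
```

```text
22.1917
```

View pics/w8.png

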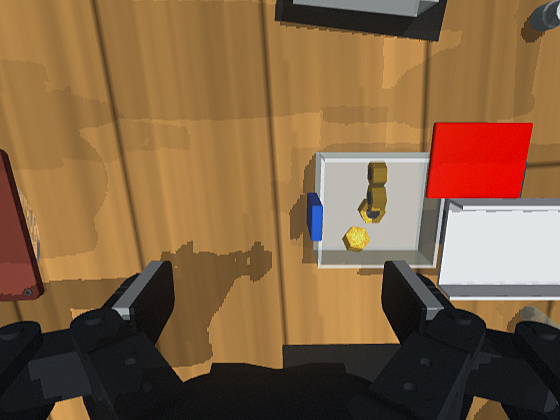

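View pics/w8z.png

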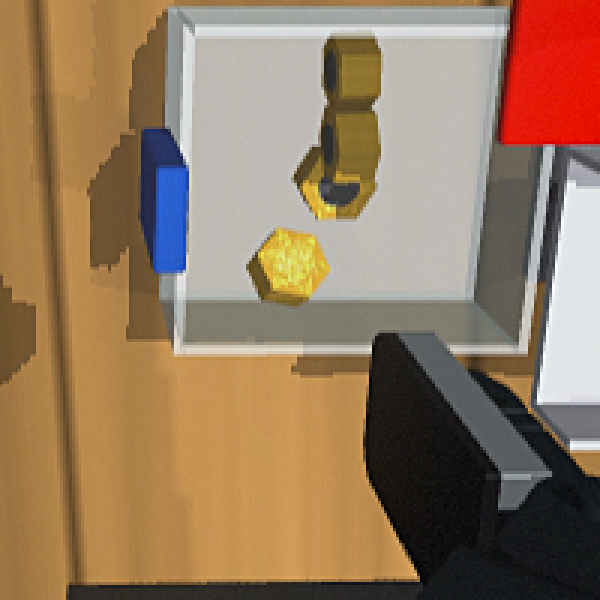

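All four brass nuts are in the bin: full view (377,172), (377,196), (370,212) and (356,238). Two of them are standing on edge. Next I locate the handle again, regrasp it and carry the bin back to the right mat.

```bash
python3 - <<'E'
from h import *
import pickle
s=pickle.load(open("w8.pkl","rb"))
P=np.array([onz(s,260+x/3-.5,150+y/3-.5,.09)[:2] for x,y in [(155,168),(187,168),(185,272),(158,272)]]); print(P.round(4),P.mean(0))
R_=np.array([onz(s,260+x/3-.5,150+y/3-.5,.06)[:2] for x,y in [(168,24),(176,353)]]); print("near rim",R_.round(4),R_.mean(0))
hx,hy=P.mean(0)
assert abs(hx-.479)<.01 and abs(hy-.009)<.01
hx,hy=(np.array([hx,hy])+[.4785,.0092])/2
ctrl.reach(np.array([hx,hy,.17]),q(-.066))
print(ctrl.move_straight(np.array([hx,hy,.063]),vel=.12,max_force=10))
ctrl.set_gripper(0.0,60); print("gap",ctrl.get_finger_gap(),ctrl.get_ft_force())
ctrl.move_straight(np.array([hx,hy,.078]),vel=.06); ctrl.hold(.2)
print(ctrl.get_ft_force(),ctrl.get_ft_torque(),ctrl.get_t())
snap("wrist","w9")
E
```

```text
[[ 0.4724  0.0287]
 [ 0.4835  0.0279]
 [ 0.4815 -0.0105]
 [ 0.4719 -0.0098]] [0.47734461 0.00908568]
near rim [[ 0.4817  0.074 ]
 [ 0.4801 -0.0561]] [0.4808924  0.00896035]
False
gap 0.01092702350273952 [-1.823592    0.70234308  3.49055137]
[-0.3715376  -1.44819858 -5.12003874] [0.04595489 0.36379277 0.01646302] 25.1333
```

View pics/w9.png

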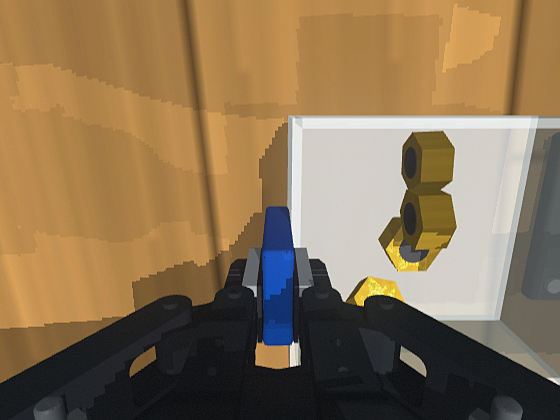

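The weight on the wrist went up, as expected with three more nuts. I'll carry the bin back, aiming for the mat's centre at (0.5187, -0.2997).

```bash
python3 - <<'E'
from h import *
ctrl.move_straight(np.array([.445,-.15,.082]),vel=.13,attitude=q(-.06))
ctrl.move_straight(np.array([.4428,-.2959,.080]),vel=.13,attitude=q(-.052))
hit=ctrl.move_straight(np.array([.4428,-.2959,.0625]),vel=.04,max_force=5)
print(hit,ctrl.get_tcp_pos(),ctrl.get_ft_force(),ctrl.get_ft_torque())
ctrl.set_gripper(.06); ctrl.hold(.1)
ctrl.move_straight(np.array([.4428,-.2959,.20]),vel=.15)
ctrl.reach(np.array([.44,-.17,.36]),q(-.052)); ctrl.hold(.1)
s=snap("wrist","w10"); snap("scene","s7"); snap("top","t7"); print(ctrl.get_t(),ctrl.get_ft_force())
import pickle; pickle.dump(s,open("w10.pkl","wb"))
cv2.imwrite("pics/w10z.png",cv2.resize(s["color"][150:350,250:450,::-1],None,fx=3,fy=3,interpolation=cv2.INTER_NEAREST))
E
```

```text
True [ 0.44270886 -0.29553295  0.06328017] [-0.34701461 -0.61780791  3.6846606 ] [-0.03362492  0.04182673 -0.01297708]
31.0667 [ 0.20002979  0.09752484 -0.23216297]
```

View pics/w10.png

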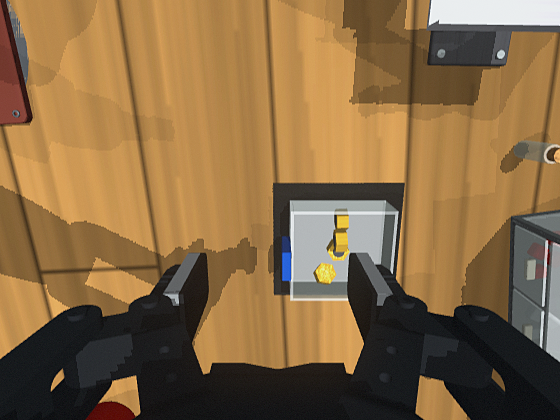

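View pics/s7.png

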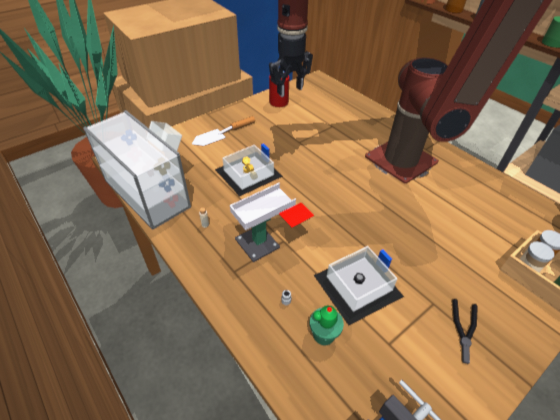

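View pics/t7.png

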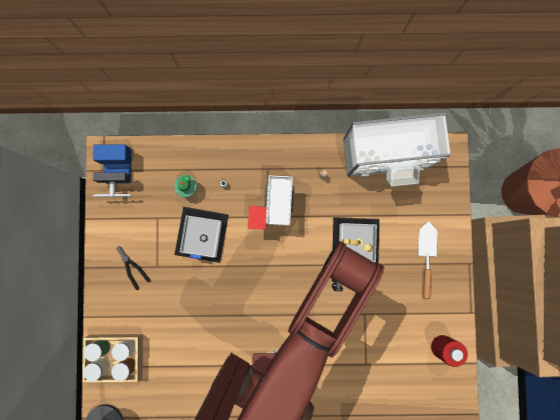

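View pics/w10z.png

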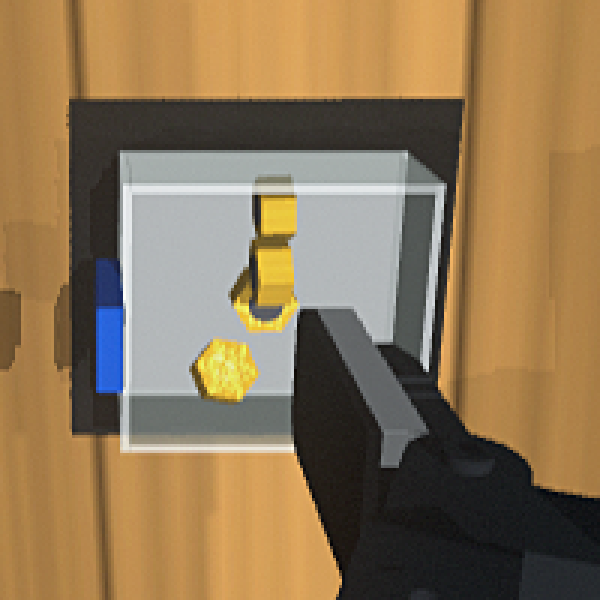

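The bin stands on its mat with all four nuts in it. Before handing in I'll do a numeric check of the bin against the mat.

```bash
python3 - <<'E'
from h import *
import pickle
s=pickle.load(open("w10.pkl","rb"))
g=lambda x,y,z: onz(s,250+x/3-.5,150+y/3-.5,z)[:2]
a,b,c=g(122,185,.06),g(445,185,.06),g(122,450,.06); print("rim",a,b,c,"c",(b+c)/2,np.linalg.norm(b-a),np.linalg.norm(c-a))
print("mat corners",g(70,99,0),g(464,99,0),g(72,434,0))
S=snap("wrist"); print("moved px:",(cv2.absdiff(S["color"],s["color"]).max(2)>30).sum())
print(ctrl.get_ft_force(),ctrl.get_t())
ctrl.job_done()
E
```

```text
rim [ 0.45083368 -0.23145944] [ 0.59070979 -0.23866818] [ 0.44527596 -0.36010242] c [ 0.51799288 -0.2993853 ] 0.14006174129439386 0.12876298107099293
mat corners [ 0.42870928 -0.20449747] [ 0.61835052 -0.21434121] [ 0.41964012 -0.38438583]
moved px: 3952
[-0.34701243  0.41400046  0.38425003] 31.1167
the job is handed in; nothing more can be done
```

The job is done and handed in at about 31 s. The matching bin was the right one. I carried it by its handle to the drop, tipped the pan with the tab and let it come back level. Then I set the bin back on its own mat.

**Last checks:**
- **Bin on mat:** the bin's centre measured (0.518, -0.299) against the mat's (0.519, -0.300). The rim measured 140 x 129 mm, so the bin stands flat.
- **Nuts:** all four brass nuts are visible in the bin. Two of them rest on edge rather than flat. The pan is level and empty.
- **Rest of the bench:** the left bin, its black nut and the surrounding items look unchanged in the scene and top pictures. I judged this by eye and did not measure it.
- **Arm:** clear of everything, with near-zero force on the tool.

**Two things to note:**
- **Picture comparison:** my final before-and-after check of the wrist view was not clean. It flagged 3952 differing pixels. That is probably the arm still settling, but I handed in without looking at that last picture.
- **Press force:** the push on the tab reached about 37 N at the fingertips when the pan met its stop. That was higher than I intended, because the force stop restarted with each small step. I backed it off to about 11 N.

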